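# Close the slate-saw isolator over its guard with a bent rod

### The arm

A 7-joint arm with a two-finger parallel gripper is mounted at the origin on the work surface. World frame = base frame: x ahead of the robot, y to its left, z up, the work surface at z = 0. Lengths are in m, angles in rad, forces in N, time in s.
With the tool pointing down it reaches from about 0.35 to 0.9 m from the base axis. Payload 7.2 kg.
Tool frame: the origin (TCP) lies at the very end of the fingers, on their centre line; the grasp point (between the pads) lies 19 mm behind it; z points along the fingers, y is the line along which they close (so a half turn about z gives the same grasp; the last joint's range is limited). The gripper opens to 88 mm and grips with 3 to 60 N. Pads are 20 mm wide; open, the fingers measure 115 mm over their backs; the gripper's body (75 mm by 178 mm) begins 61 mm behind the grasp point.
Start: joints at [1.22, 0.411, -0.013, 1.596, 0.006, 1.134, -0.082], TCP at [0.174, -0.6, 0.223] pointing down, gripper open.
Joint ranges: [-2.95, 2.95], [-0.29, 1.99], [-1.47, 1.44], [0.14, 2.54], [-1.03, 4.17], [0.13, 1.85], [-2.86, 2.86]. Speed limits (rad/s): [2.39, 2.39, 3.01, 3.01, 3.14, 3.14, 3.14].

### API

Orientations are given as a 3x3 rotation matrix whose columns are the frame's x, y, z axes.
In Python, from rig import env gives the robot as it stands. Calls block until the motion is done:
- env.reach(position, orientation): joint-space move of the TCP to a pose.
- env.move_straight(position, rot=None, speed=0.15): straight line of the TCP; rot=None keeps the orientation; speed is the mean speed in m/s.
- env.move_joints(angles): joint-space move.
- env.grip(opening): finger opening in m; the grip force is fixed at half the most; returns when the fingers have stopped.
- env.wait(seconds).
- env.ik(position, orientation): joint angles nearest the present ones, or None.
- env.sense(): the state.
- env.grab_frame(name): name is "side" or "top" or "wrist"; returns a dict with "color" (384x512x3 uint8, blue, green, red), "z_map" (384x512 float32, m along the optical axis (not along the pixel's ray), 0 where there is no reading), "camera_matrix" (3x3 intrinsics, pixels), "cam_to_world" (4x4, takes a point from camera to world coordinates); the wrist camera has in their place "tool_from_camera" (4x4, takes a point from camera to tool coordinates, whose origin is the TCP and whose axes are the flange's). Camera axes: x right, y up, looking along -z (the intrinsics and any distortion apply to the point x, -y, -z); pixel columns grow to the right and rows downward; lengths in m; the calibration is good to about 2 mm. A picture is of the moment at which its call begins: read the wrist's pose just before it.
A pose or a line that the arm cannot do raises env.IKError and nothing moves.
- env.job_done(): hands the job in; it is judged then, once.
The state is a dict: "time": time; "qpos": joint angles; "qd": joint speeds; "joint_efforts": joint torques, N m; "tool_pos": TCP position; "eef_rot": TCP orientation; "contact_force": force on the tool from outside, world axes, zero at the start; "ft_torque": the same for the moment, N m; "grip_width": finger opening in m; "finger_force": force on a finger pad.
Only numpy, scipy, OpenCV 4.12 (cv2) and the standard library are available. Lean on these libraries where they do the work, as an engineer would, in place of code of your own. Each camera call takes 0.05 s, during which the arm holds its last target. There are 200 camera calls.

### The job

Take the bent rod by its orange handle out of the open vise, reach over the slate guard with it, and with the rod's leg draw the red isolator lever towards the guard until you feel its hidden stop, then keep it leaned there with about 12 newtons for a second so that it seats: never over 25 newtons. Lay the rod back in the vise jaws the way it lay and let go. Work the lever with the rod only, go gently over the fragile slate guard, and leave the jar, gauge block, loose slate and nail bar where they are.

Things in the scene. Friction and masses are not known exactly. Their poses are not given: they have to be found in the camera images.
- rod: Loose bent rod, 0.16-0.24 kg, level, leg down. Origin: on the bar axis inside the orange handle, where to grip. Local x runs along the bar to the leg, z up. Handle 20 mm wide (y), 30 high, x = -50 to +40 mm; then a steel bar 12 x 12 mm to x = +156 mm on the same axis; at x = +150 mm a 12 mm round leg goes straight down. Balances at about x = +87 mm. Starts lying in the vise.
- rod_tip (a point): Round lower end of the rod's leg: lies at (150, 0, -85) mm in the rod's frame.
- vise: Fixed dark cast-iron vise, base 130 x 120 mm. Origin: on the bench under the middle of the jaws. The open slot between the jaws runs along local x: 24 mm wide (y), 50 mm long (x = -25 to +25 mm). Jaw tops 125 mm above the bench; the flat rest bar in the slot has its top at 104 mm. Screw and cross handle stick out to y = +110 mm, below 105 mm.
- vise_rest (a point): Where the rod's origin belongs when the rod lies in the vise: at (-80, 0, 110) mm in the vise's frame, on the robot's side of the jaws. The rod then points along the vise's +x, its square bar flat on the rest bar, its leg hanging beyond the jaws, 25 mm above the bench.
- station: Fixed saw isolator on a plywood base 170 x 200 mm. Origin: on the bench; local x points away from the guard, so the lever is drawn along local -x. Grey box 95 x 100 mm, x from -12 to +82 mm, top 45 mm above the bench. The lever stands up from its top.
- guard: Fixed upright slate plate, fragile, across the front of the station: 8 mm thick, 200 mm wide, at local x = -50 mm of the station, its top 100 mm above the bench. Origin: under its middle at bench height, axes as the station.
- lever: Upright red plate, 8 mm thick (station x), 30 mm wide (y), from 46 to 86 mm above the bench. Origin: middle of its top edge; axes as the station. It slides along station x only. Starts between x = +25 and +53 mm; drawn to the guard it drags with about 3 N and stays where left. Its rigid stop is inside the box, unseen, set anew each time between x = -3 and +13 mm: find it by feel.
- jar: Loose open jar of green glass with hooks in it, 72 mm across, 88 mm high. Origin: centre of its underside. Leave alone.
- gauge: Loose brass gauge block 50 x 30 x 20 mm. Origin: centre of its underside. Leave alone.
- slate: Loose grey slate offcut 90 x 110 x 8 mm. Origin: centre of its underside. Leave alone.
- nailbar: Loose dark steel nail bar 230 mm long (local y), 30 mm wide, 8 mm thick, with a 30 mm high heel at its -y end. Origin: centre of its underside. Leave alone.
Not all that is in view belongs to the job. Leave any purple look-alike of the rod alone.

How it is judged:
On the way, in this order (a step that is already met when the one before it is completed fails the run):
1. the rod is lifted out of the vise (height (world z) of rod above 0.14 m), for 0.1 s.
2. the rod holds the lever against its stop with 6 to 18 N for 0.5 s (x of lever in the frame of station below 0.015 m and contact force between rod and lever between 6 and 18 N), for 0.5 s.
At the end, for the whole second after the job is handed in: Lever left drawn, its origin below 16 mm on the station's x. Rod released and still in the vise jaws: level within 0.08 rad, along the slot within 0.25 rad, its origin 66 to 95 mm on the robot's side of the vise's origin and 106 to 115 mm above the bench, leg tip within 25 mm of the slot's line (x of lever in the frame of station below 0.016 m and x of rod in the frame of vise between -0.095 and -0.066 m and y of rod_tip in the frame of vise between -0.025 and 0.025 m and height (world z) of rod between 0.106 and 0.115 m and angle between rod's own z axis and vertical below 0.08 rad and angle between the x axis of rod and the x axis of vise, either way round below 0.25 rad and linear speed of rod below 0.02 m/s); the robot touches nothing.
It fails at once if the rod presses on the lever with more than 25 N (contact force between rod and lever above 25 N).
It fails at once if the gripper or arm touches the lever (contact force between any of the fingers, the arm and lever above 0.5 N).
It fails at once if the slate guard is struck or pressed with more than 8 N (contact force between anything else and guard above 8 N).
It fails at once if the jar, gauge block, loose slate or nail bar is moved more than 15 mm (distance of any of jar, gauge, slate, nailbar from where it was at the start of the episode above 0.015 m).
It also fails if it takes over 58 s, if anything falls off the work surface, if the arm or the gripper's body presses on something with over 40 N, if the wrist force passes 120 N, or if a joint passes its speed limit or range.

## Working session

There is one attempt and no reset: what is moved stays moved. The work goes in short steps, each a Python script; the robot and the scene stay as the last script left them, time stands still between calls to the robot, and variables do not carry over. Pictures are saved under pics/ and viewed, at most 10 in all, crops included, and the job is handed in when it is done.

```bash
mkdir -p pics; ls
python3 - <<'E'
from rig import env
import cv2,pickle
d={}
for n in("side","top","wrist"):
    s=env.sense(); f=env.grab_frame(n); f["s"]=s; d[n]=f
    cv2.imwrite(f"pics/{n}0.png",f["color"])
    print(n,f["camera_matrix"].tolist(),{k:(v.round(3).tolist()) for k,v in f.items() if k in("cam_to_world","tool_from_camera")},[k for k in f])
pickle.dump(d,open("f0.pkl","wb")); print(s["time"],s["contact_force"],s["grip_width"])
E
```

```text
pics
side [[464.86409500573063, 0.0, 262.07427956979984], [0.0, 464.86409500573063, 195.88264779332283], [0.0, 0.0, 1.0]] {'cam_to_world': [[-0.929, 0.242, -0.279, 0.22], [-0.369, -0.623, 0.689, 0.783], [-0.007, 0.743, 0.669, 0.866], [0.0, 0.0, 0.0, 1.0]]} ['color', 'z_map', 'camera_matrix', 'cam_to_world', 's']
top [[359.6085031655317, 0.0, 257.4424323850294], [0.0, 359.6085031655317, 193.4159442851614], [0.0, 0.0, 1.0]] {'cam_to_world': [[-0.016, 0.983, -0.18, 0.331], [-1.0, -0.015, 0.005, -0.006], [0.003, 0.18, 0.984, 1.099], [0.0, 0.0, 0.0, 1.0]]} ['color', 'z_map', 'camera_matrix', 'cam_to_world', 's']
wrist [[266.75705963365056, 0.0, 255.88237062639928], [0.0, 266.75705963365056, 189.00739421141313], [0.0, 0.0, 1.0]] {'tool_from_camera': [[-0.0, 0.958, 0.288, 0.078], [1.0, 0.001, -0.001, 0.001], [-0.001, 0.288, -0.958, -0.163], [0.0, 0.0, 0.0, 1.0]]} ['color', 'z_map', 'camera_matrix', 'tool_from_camera', 's']
0.1 [ 0.46548627 -0.02293213  0.26855865] 0.0877621357620209
```

View pics/top0.png

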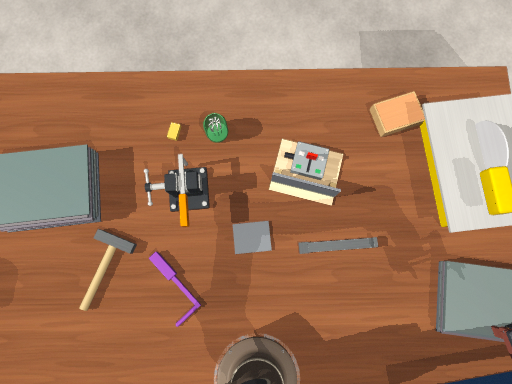

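View pics/side0.png

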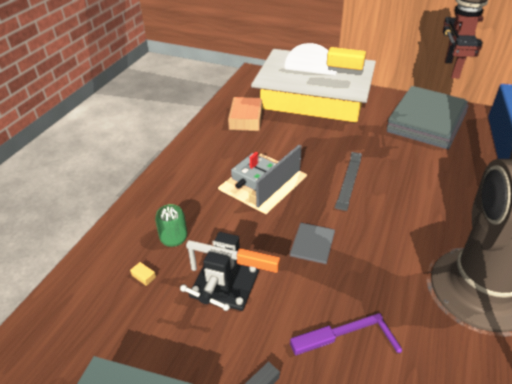

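Could be taken for the rod: orange handle on the vise, top (184,208) / side (258,260); purple look-alike, top (162,265) / side (315,342); the wooden-orange block, top (398,114); yellow saw handle, top (497,190). By the description I choose the orange handle with the steel bar in the vise. I'll check it in a close crop and measure it.

```bash
cat > h.py <<'E'
import numpy as np,cv2
def c2w(f):
    if "cam_to_world" in f: return f["cam_to_world"]
    T=np.eye(4);T[:3,:3]=f["s"]["eef_rot"];T[:3,3]=f["s"]["tool_pos"];return T@f["tool_from_camera"]
def ray(f,uv):
    K=f["camera_matrix"];T=c2w(f);p=np.linalg.inv(K)@[uv[0],uv[1],1]
    d=T[:3,:3]@[p[0],-p[1],-p[2]];return T[:3,3],d/np.linalg.norm(d)
def plane(f,uv,z):
    o,d=ray(f,uv);return o+d*(z-o[2])/d[2]
def tri(*fuv):
    A=np.zeros((3,3));b=np.zeros(3);R=[ray(f,u) for f,u in fuv]
    for o,d in R: P=np.eye(3)-np.outer(d,d);A+=P;b+=P@o
    x=np.linalg.solve(A,b);return x,[np.linalg.norm(np.cross(x-o,d)).round(4) for o,d in R]
def mask(f,lo,hi,roi=None,big=True):
    m=cv2.inRange(cv2.cvtColor(f["color"],cv2.COLOR_BGR2HSV),np.array(lo),np.array(hi))
    if roi: r=np.zeros_like(m);r[roi[1]:roi[3],roi[0]:roi[2]]=1;m*=r
    if big:
        n,l,st,c=cv2.connectedComponentsWithStats(m);
        if n>1:m=(l==1+np.argmax(st[1:,4])).astype(np.uint8)*255
    return m
def rect(m):
    c=np.argwhere(m)[:,::-1].astype(np.float32);return cv2.minAreaRect(c),c.mean(0),len(c)
def crop(f,x,y,w,h,s):
    return cv2.resize(f["color"][y:y+h,x:x+w],None,fx=s,fy=s,interpolation=cv2.INTER_CUBIC)
ORANGE=((8,200,120),(18,255,255));RED=((0,170,90),(6,255,255))
def grab(n):
    from rig import env
    s=env.sense();f=env.grab_frame(n);f["s"]=s;return f
E
python3 - <<'E'
from h import *;import pickle
d=pickle.load(open("f0.pkl","rb"));t,s=d["top"],d["side"]
cv2.imwrite("pics/crop.png",np.vstack([np.hstack([crop(t,140,145,75,85,5.),crop(t,265,135,80,85,5.)])[:,:775],]))
for n,c,rt,rs in(("orange",ORANGE,(140,140,230,240),(210,230,300,290)),("red",RED,(270,130,350,210),(220,130,310,210))):
    a=rect(mask(t,*c,rt));b=rect(mask(s,*c,rs));print(n,a,b,tri((t,a[1]),(s,b[1])))
for n,uv,z in(("gauge",(174,131),.02),("jar",(216,127),.088),("slate",(253,237),.008),("nb1",(299,247),.008),("nb2",(377,242),.03),("g1",(270,185),.1),("g2",(340,192),.1)):print(n,plane(t,uv,z).round(3))
E
```

```text
orange (((185.9314422607422, 205.4712677001953), (23.015573501586914, 1.3968991041183472), 86.18592071533203), array([185.68, 205.72], dtype=float32), 25) (((0.0, 0.0), (0.0, 0.0), 0.0), array([nan, nan], dtype=float32), 0) (array([nan, nan, nan]), [np.float64(nan), np.float64(nan)])
red (((311.40386962890625, 155.98077392578125), (10.59027099609375, 6.0796003341674805), 11.309932708740234), array([311.55   , 155.81667], dtype=float32), 60) (((253.59458923339844, 158.93243408203125), (5.753964424133301, 14.79590892791748), 9.462322235107422), array([253.5921 , 159.17105], dtype=float32), 76) (array([ 0.63183864, -0.1745534 ,  0.06731645]), [np.float64(0.0002), np.float64(0.0002)])
gauge [0.733 0.248 0.02 ]
jar [0.718 0.108 0.088]
slate [0.398 0.003 0.008]
nb1 [ 0.366 -0.134  0.008]
nb2 [ 0.376 -0.363  0.03 ]
g1 [ 0.538 -0.048  0.1  ]
g2 [ 0.515 -0.245  0.1  ]h.py:22: RuntimeWarning: Mean of empty slice.
  c=np.argwhere(m)[:,::-1].astype(np.float32);return cv2.minAreaRect(c),c.mean(0),len(c)
  ret = um.true_divide(
```

View pics/crop.png

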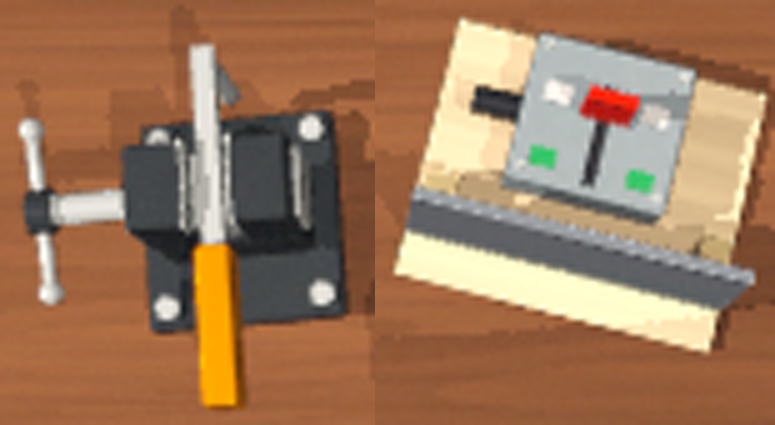

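Crop: the chosen rod has an orange handle at top (184,208) and a steel bar through the vise jaws, leg end near (181,156). The red lever is at (311,156), with the dark guard in front of it from (270,187) to (342,192). Next: look closer with the wrist camera.

```bash
sed -i 's/^ORANGE=((8,200,120),(18/ORANGE=((8,190,110),(24/' h.py
python3 - <<'E'
from h import *;import pickle
from rig import env
d=pickle.load(open("f0.pkl","rb"));t,s=d["top"],d["side"]
a=rect(mask(t,*ORANGE,(140,140,230,240)));b=rect(mask(s,*ORANGE,(210,230,300,290)));p,e=tri((t,a[1]),(s,b[1]));print(a,b,p,e)
yaw=0.0
fr=[]
def R(y,flip=1):
    x=np.array([np.cos(y),np.sin(y),0])*flip;z=np.array([0,0,-1.]);return np.c_[x,np.cross(z,x),z]
for fl in(1,-1):
    print(fl,[env.ik([p[0],p[1],h],R(0,fl)) for h in(.25,.09)],env.ik([.48,-.15,.13],R(-.12,fl)))
env.reach([p[0]+.03,p[1],.26],R(0));fr.append(grab("wrist"))
print(env.sense()["time"],env.sense()["tool_pos"])
env.reach([p[0]+.03,p[1]-.08,.26],R(0));fr.append(grab("wrist"))
env.reach([.58,-.09,.24],R(-.12));fr.append(grab("wrist"))
env.reach([.58,-.18,.24],R(-.12));fr.append(grab("wrist"))
print(env.sense()["time"])
pickle.dump(fr,open("f1.pkl","wb"))
cv2.imwrite("pics/w1.png",cv2.resize(np.vstack([np.hstack([x["color"] for x in fr[:2]]),np.hstack([x["color"] for x in fr[2:]])]),(800,600),interpolation=cv2.INTER_AREA))
E
```

```text
(((183.35787963867188, 210.01014709472656), (32.55990219116211, 8.834633827209473), 85.91438293457031), array([183.26408, 210.24295], dtype=float32), 284) (((0.0, 0.0), (0.0, 0.0), 0.0), array([nan, nan], dtype=float32), 0) [nan nan nan] [np.float64(nan), np.float64(nan)]h.py:22: RuntimeWarning: Mean of empty slice.
  c=np.argwhere(m)[:,::-1].astype(np.float32);return cv2.minAreaRect(c),c.mean(0),len(c)
  ret = um.true_divide(
Traceback (most recent call last):
ValueError: expected 3 finite numbers
```

```bash
cat >> h.py <<'E'
def R(y,flip=1):
    x=np.array([np.cos(y),np.sin(y),0])*flip;z=np.array([0,0,-1.]);return np.c_[x,np.cross(z,x),z]
E
python3 - <<'E'
from h import *;import pickle
from rig import env
d=pickle.load(open("f0.pkl","rb"));t,s=d["top"],d["side"]
print(cv2.cvtColor(s["color"][255:268:4,245:275:8],cv2.COLOR_BGR2HSV).tolist())
p=plane(t,(183.3,210.2),.125);print(p)
for fl in(1,-1):
    print(fl,[env.ik([p[0],p[1],h],R(0,fl)) for h in(.25,.09)],env.ik([.48,-.15,.13],R(-.12,fl)))
fr=[]
for x,y,z,w in((p[0]+.03,p[1],.26,0),(p[0]+.03,p[1]-.08,.26,0),(.58,-.09,.24,-.12),(.58,-.18,.24,-.12)):
    env.reach([x,y,z],R(w));fr.append(grab("wrist"));print(env.sense()["time"])
pickle.dump(fr,open("f1.pkl","wb"))
cv2.imwrite("pics/w1.png",cv2.resize(np.vstack([np.hstack([x["color"] for x in fr[:2]]),np.hstack([x["color"] for x in fr[2:]])]),(800,600),interpolation=cv2.INTER_AREA))
E
```

```text
[[[15, 166, 253], [13, 173, 251], [13, 174, 249], [11, 178, 225]], [[13, 175, 249], [16, 164, 253], [16, 161, 253], [14, 173, 251]], [[13, 178, 247], [13, 176, 249], [13, 175, 249], [15, 167, 252]], [[30, 5, 55], [14, 64, 239], [12, 177, 246], [13, 176, 249]]]
[0.46640199 0.1916363  0.125     ]
1 [array([ 0.35669336,  0.34612417, -1.04479511,  1.79891072,  0.32256281,
        1.18245929, -2.35784763]), array([ 0.14389446,  0.50061556, -0.80445999,  1.98125179,  0.47548138,
        0.85625586, -2.49136624])] [ 0.44846486  0.33119785 -0.29374768  1.97483281  0.1253541   0.85269807
 -1.60367256]
-1 [array([ 0.47015628,  0.43564015, -1.24090448,  1.79406648,  0.43737947,
        1.23020329,  0.6763314 ]), array([ 0.31913931,  0.62174406, -1.07524534,  1.97193607,  0.67496658,
        0.96139459,  0.476394  ])] [ 0.78624962  0.40681246 -0.72160119  1.95394373  0.3392265   0.9035167
  1.34239271]
3.2
3.6667
4.6
5.1
```

View pics/w1.png

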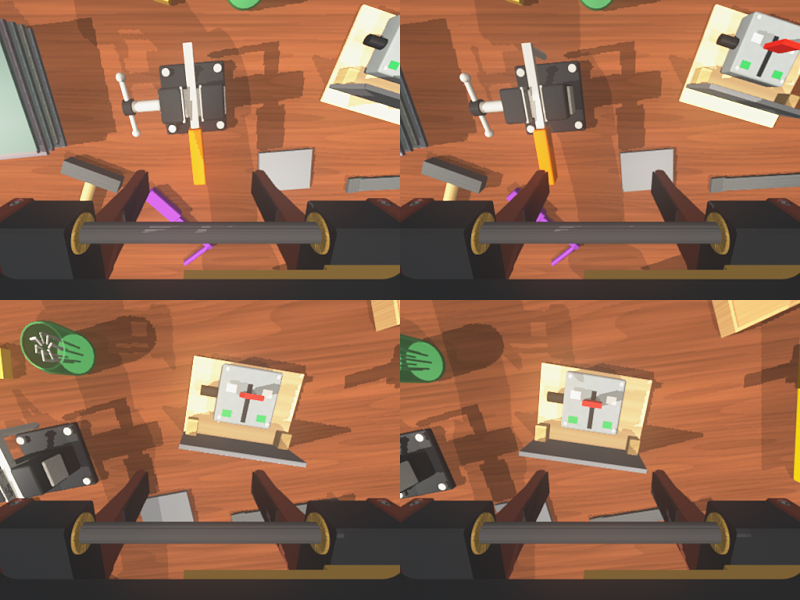

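Wrist views (half scale): the handle is at (197,155) with the bar through the jaws up to (188,45). In the third view the lever is at (252,396) and the guard's top edge runs (180,447)-(305,463). I'll enlarge these to get corners.

Run:
```python
from h import *;import pickle
fr=pickle.load(open("f1.pkl","rb"))
a=crop(fr[0],190,45,130,195,3.05);b=crop(fr[2],225,65,175,145,2.28)
c=crop(fr[3],145,65,175,145,2.28)
r=np.vstack([b,c])[:594];l=a[:594]; h=min(len(l),len(r))
cv2.imwrite("pics/z.png",np.hstack([l[:h],r[:h]]));print(l.shape,r.shape)
for f in fr[:2]:
    m=mask(f,(8,180,90),(26,255,255),(150,100,350,260));print(rect(m))
    v=cv2.cvtColor(f["color"],cv2.COLOR_BGR2HSV)[m>0];print(np.percentile(v,[5,25,50,75,95],axis=0).tolist())
for f in fr[2:]: print(rect(mask(f,(0,150,80),(7,255,255),(145,65,400,210))))
```

```text
(594, 396, 3) (594, 399, 3)
(((252.1416015625, 198.9865264892578), (75.37323760986328, 17.160446166992188), 84.5596694946289), array([252.23825, 199.88655], dtype=float32), 1234)
[[11.0, 192.0, 215.3], [19.0, 198.0, 247.0], [24.0, 202.0, 247.0], [24.0, 207.0, 248.0], [25.0, 214.0, 252.0]]
(((186.409423828125, 200.5169677734375), (73.28540802001953, 21.99176597595215), 79.3803482055664), array([185.88907, 198.2    ], dtype=float32), 1280)
[[11.0, 188.0, 147.0], [12.0, 199.0, 232.0], [21.0, 204.0, 247.0], [22.0, 210.0, 248.0], [22.0, 215.0, 253.0]]
(((321.981689453125, 123.16463470458984), (30.47910499572754, 7.398913383483887), 6.340191841125488), array([321.91626 , 123.197044], dtype=float32), 203)
(((245.25137329101562, 133.40811157226562), (24.330163955688477, 7.486203670501709), 8.972625732421875), array([245.31764, 133.17647], dtype=float32), 170)
```

View pics/z.png

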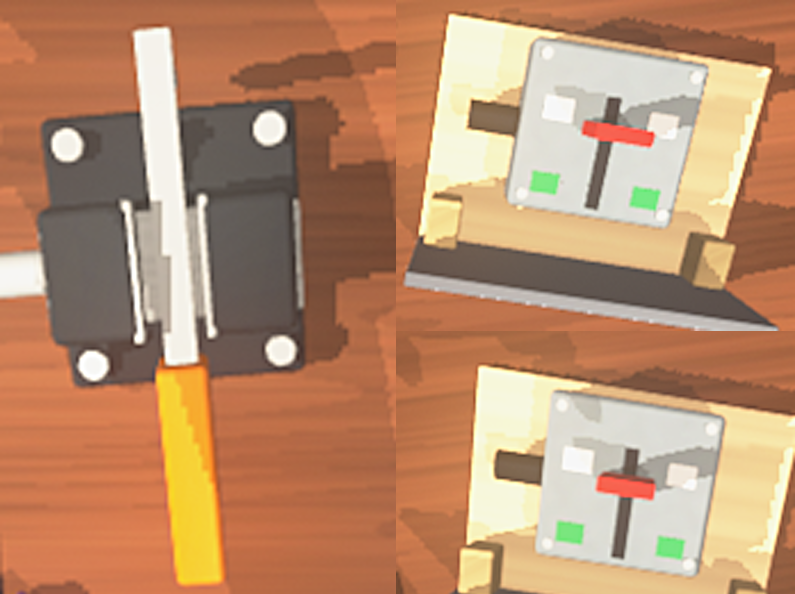

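The zoom shows handle top corners at (242,165), (258,165), (248,236) and (263,235). Station box corners in the third view are (287,82), (361,94), (274,155) and (344,165). The lever is a bright and dark red strip at about (322,123).

```bash
cat >> h.py <<'E'
def cloud(f,m):
    v,u=np.nonzero((m>0)&(f["z_map"]>0));z=f["z_map"][v,u];K=f["camera_matrix"];T=c2w(f)
    c=np.c_[(u-K[0,2])/K[0,0]*z,-(v-K[1,2])/K[1,1]*z,-z];return c@T[:3,:3].T+T[:3,3]
E
python3 - <<'E'
from h import *;import pickle
fr=pickle.load(open("f1.pkl","rb"));np.set_printoptions(precision=4,suppress=True)
px=[(241.8,165),(258.2,165),(248.4,236.5),(262.8,235.2)]
# height of handle by triangulation: front/rear ends of the orange mask along its axis in both views
for i in(0,1):
    f=fr[i];m=mask(f,(8,180,90),(26,255,255),(150,100,350,260))
    P=cloud(f,m);h=np.percentile(P[:,2],90);print("depth top",h,np.percentile(P[:,2],[5,50,95]))
    T=P[P[:,2]>h-.004];r=cv2.minAreaRect((T[:,:2]*1e3).astype(np.float32));print("rect mm",r)
    mt=mask(f,(18,150,200),(27,255,255),(150,100,350,260));print(cv2.boxPoints(rect(mt)[0]).tolist())
print("handle rays z.125",[plane(fr[0],p,.125)[:2] for p in px])
C=[(287.3,81.7),(361.4,93.9),(274.1,154.9),(344.3,165)]
C2=[((555-396)/2.28+145,(392-330.6)/2.28+65),((723-396)/2.28+145,(416-330.6)/2.28+65),((537-396)/2.28+145,(553-330.6)/2.28+65),((697-396)/2.28+145,(578-330.6)/2.28+65)]
B=np.array([plane(fr[2],p,.045) for p in C]);B2=np.array([plane(fr[3],p,.045) for p in C2]);print(B,B2,[tri((fr[2],a),(fr[3],b))[0] for a,b in zip(C,C2)])
Bm=(B+B2)[:,:2]/2
xv=(Bm[0]+Bm[1]-Bm[2]-Bm[3]);yv=(Bm[0]+Bm[2]-Bm[1]-Bm[3]);print("yaw",np.arctan2(xv[1],xv[0]),np.arctan2(-yv[0],yv[1]),np.linalg.norm(xv)/2,np.linalg.norm(yv)/2)
w=(np.arctan2(xv[1],xv[0])+np.arctan2(-yv[0],yv[1]))/2
e=np.array([np.cos(w),np.sin(w)]);n=np.array([-e[1],e[0]]);O=Bm.mean(0)-.035*e;print("station",O,w)
for i in(2,3):
    P=cloud(fr[i],mask(fr[i],(0,150,80),(7,255,255),(145,65,400,210)));d=P[:,:2]-O
    print("red x",np.percentile(d@e,[2,25,50,75,98]),"y",np.percentile(d@n,[2,50,98]),"z",np.percentile(P[:,2],[2,25,50,75,98]))
    m=np.zeros((384,512),np.uint8);m[60:260,120:420]=1;P=cloud(fr[i],m);d=P[:,:2]-O;k=(P[:,2]>.09)&(abs(d@e)<.1)&(abs(d@n)<.12)
    print("guard top x",np.percentile((d@e)[k],[2,50,98]),"y",np.percentile((d@n)[k],[1,99]),"z",np.percentile(P[k,2],[5,50,95]),np.polyfit((d@n)[k],(d@e)[k],1))
E
```

```text
depth top 0.12694313213289263 [0.1233 0.126  0.1272]
rect mm ((469.36993408203125, 194.0355224609375), (89.57968139648438, 19.773727416992188), 4.672444820404053)
[[240.71287536621094, 167.12872314453125], [255.7623748779297, 165.623779296875], [262.69305419921875, 234.93069458007812], [247.64356994628906, 236.43563842773438]]
depth top 0.126877000383807 [0.1066 0.1258 0.1272]
rect mm ((474.2672119140625, 191.77932739257812), (52.90966796875, 88.02265930175781), 69.15597534179688)
[[169.92149353027344, 168.04202270507812], [184.07691955566406, 165.61538696289062], [195.9436798095703, 234.83822631835938], [181.7882537841797, 237.26486206054688]]
handle rays z.125 [array([0.5144, 0.2055]), array([0.5144, 0.1869]), array([0.4248, 0.1989]), array([0.4266, 0.1812])]
[[ 0.6859 -0.1402  0.045 ]
 [ 0.6606 -0.2323  0.045 ]
 [ 0.5961 -0.1149  0.045 ]
 [ 0.5711 -0.2088  0.045 ]] [[ 0.6849 -0.1408  0.045 ]
 [ 0.6611 -0.2323  0.045 ]
 [ 0.5967 -0.1153  0.045 ]
 [ 0.57   -0.2088  0.045 ]] [array([ 0.6856, -0.1405,  0.0427]), array([ 0.6608, -0.2323,  0.0449]), array([ 0.5961, -0.115 ,  0.0432]), array([ 0.5706, -0.2088,  0.0451])]
yaw -0.2667278755355778 -0.26545140464546974 0.09290676659593813 0.09607960682864267
station [ 0.5945 -0.165 ] -0.26608964009052377
red x [0.0355 0.0374 0.0392 0.041  0.0426] y [-0.0133  0.0037  0.0159] z [0.0467 0.0861 0.0869 0.0874 0.0886]
guard top x [-0.0528 -0.0343  0.004 ] y [-0.0926  0.1195] z [0.0952 0.2529 0.2895] [ 0.0302 -0.0355]
red x [0.0354 0.0375 0.0394 0.0415 0.0425] y [-0.0127  0.0007  0.0143] z [0.0756 0.0863 0.087  0.0875 0.0885]
guard top x [-0.0527 -0.0078  0.0087] y [-0.0927  0.096 ] z [0.0946 0.255  0.2898] [-0.1651 -0.0204]
```

Run:
```python
from h import *;import pickle
from rig import env
np.set_printoptions(precision=4,suppress=True)
fr=pickle.load(open("f1.pkl","rb"))
print(tri((fr[0],(255.2,235.7)),(fr[1],(188.9,236.05))),tri((fr[0],(248.2,166.4)),(fr[1],(177,166.8))))
y=.078;g=np.array([.4748,.1940,.091])
env.reach(g+[0,0,.11],R(y));env.move_straight(g,speed=.12)
s=env.sense();print(s["time"],s["tool_pos"],s["contact_force"])
env.grip(0.0);s=env.sense();print(s["time"],s["grip_width"],s["finger_force"],s["contact_force"],s["ft_torque"])
pickle.dump((s["tool_pos"],s["eef_rot"],s["qpos"]),open("grasp.pkl","wb"))
a=grab("wrist");env.move_straight(g+[0,0,.045],speed=.06);env.wait(.3);b=grab("wrist")
s=env.sense();print(s["time"],s["grip_width"],s["contact_force"],s["ft_torque"])
c=grab("top");e=grab("side")
pickle.dump([a,b,c,e],open("f2.pkl","wb"))
cv2.imwrite("pics/l.png",np.vstack([np.hstack([a["color"][:,80:470],b["color"][:,80:470]])[:330],np.hstack([crop(c,140,130,97,65,4.),crop(e,150,200,97,65,4.)])[:,:780]]))
```

```text
(array([0.4274, 0.1905, 0.1281]), [np.float64(0.0001), np.float64(0.0001)]) (array([0.5127, 0.1983, 0.125 ]), [np.float64(0.0001), np.float64(0.0001)])
7.6167 [0.4752 0.1944 0.0917] [-0.1395 -0.0045 -0.529 ]
8.6667 0.019828844602248846 29.944831430912018 [0.9608 0.5459 0.4411] [0.0416 0.0197 0.008 ]
9.9667 0.019917670987388284 [ 1.0725 -0.4181 -1.3604] [-0.0465  0.1435  0.0145]Traceback (most recent call last):
  File "<stdin>", line 15, in <module>
    return _nx.concatenate(arrs, 0, dtype=dtype, casting=casting)
           ~~~~~~~~~~~~~~~^^^^^^^^^^^^^^^^^^^^^^^^^^^^^^^^^^^^^^^
ValueError: all the input array dimensions except for the concatenation axis must match exactly, but along dimension 1, the array at index 0 has size 780 and the array at index 1 has size 776
```

Run:
```python
from h import *;import pickle
np.set_printoptions(precision=4,suppress=True)
fr=pickle.load(open("f2.pkl","rb"));a,b,c,e=fr
for f in(a,b):
    m=np.ones((384,512),np.uint8);P=(cloud(f,m)-f["s"]["tool_pos"])@f["s"]["eef_rot"]
    k=(abs(P[:,1])<.02)&(P[:,0]>.045)&(P[:,0]<.17)&(P[:,2]>-.05)&(P[:,2]<0);Q=P[k]
    q=Q[np.abs(Q[:,2]-np.median(Q[:,2]))<.006]
    print(len(Q),"pitch fit z(x)",np.polyfit(q[:,0],q[:,2],1),"yaw y(x)",np.polyfit(q[:,0],q[:,1],1),"xmax",np.percentile(q[:,0],99))
cv2.imwrite("pics/l.png",np.vstack([np.hstack([a["color"][:,80:470],b["color"][:,80:470]])[:330],np.hstack([crop(c,140,130,97,65,4.),crop(e,150,200,98,65,4.)])]))
```

```text
10538 pitch fit z(x) [ 0.0021 -0.0265] yaw y(x) [ 0.0069 -0.0005] xmax 0.12425839522376794
4356 pitch fit z(x) [ 0.0016 -0.0262] yaw y(x) [-0.0037  0.0009] xmax 0.1243176248272803
```

View pics/l.png

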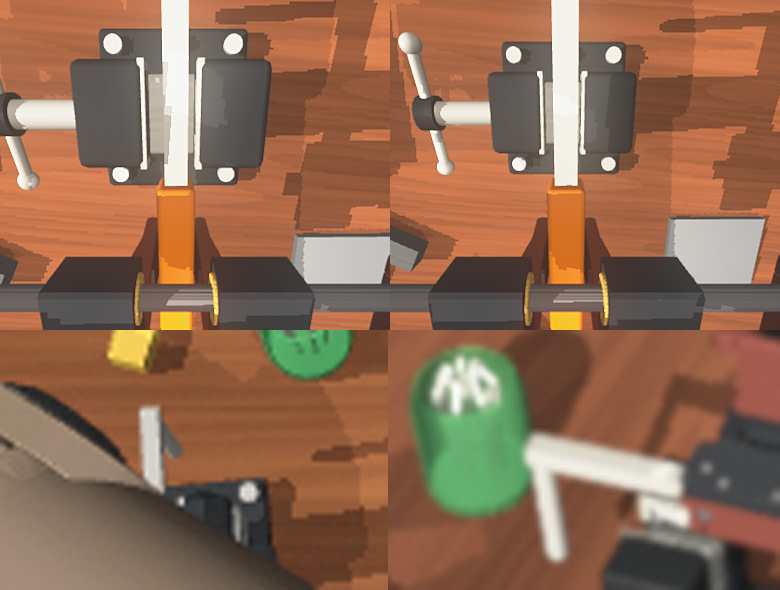

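Picture: the rod is held straight and level, its bar on the tool's line (wrist view about (175,100)), and the leg hangs free beyond the jaws. Next I'll carry it over the guard and lower it behind the lever.

Run:
```python
from h import *;import pickle
from rig import env
np.set_printoptions(precision=4,suppress=True)
w=-.266;e=np.array([np.cos(w),np.sin(w),0]);O=np.array([.5945,-.165,0])
T=lambda x,z:O+e*(x-.15)+[0,0,z]
p,r,q=pickle.load(open("grasp.pkl","rb"))
env.move_straight(p+[0,0,.13],speed=.15)
env.reach(T(.062,.225),R(w));s=env.sense();print(s["time"],s["tool_pos"],s["contact_force"])
c=[grab("top"),grab("side"),grab("wrist")]
env.move_straight(T(.062,.165),speed=.1);print(env.sense()["contact_force"])
env.move_straight(T(.062,.122),speed=.06);env.wait(.3);s=env.sense();print(s["time"],s["tool_pos"],s["contact_force"],s["contact_force"]@e,s["grip_width"])
c+=[grab("top"),grab("side"),grab("wrist")];pickle.dump(c,open("f3.pkl","wb"))
cv2.imwrite("pics/d.png",np.vstack([np.hstack([crop(c[4],205,125,100,75,4.),crop(c[3],265,130,100,75,4.)]),np.hstack([crop(c[1],205,125,100,75,4.),cv2.resize(c[5]["color"],(400,300))])]))
```

```text
12.0583 [ 0.5098 -0.14    0.225 ] [-0.3595  1.0097 -1.7553]
[ 0.5602  0.3726 -1.4686]
14.125 [ 0.5097 -0.142   0.1222] [ 0.6426  0.3534 -2.0349] 0.5270532956875112 0.0201429834727095
```

View pics/d.png

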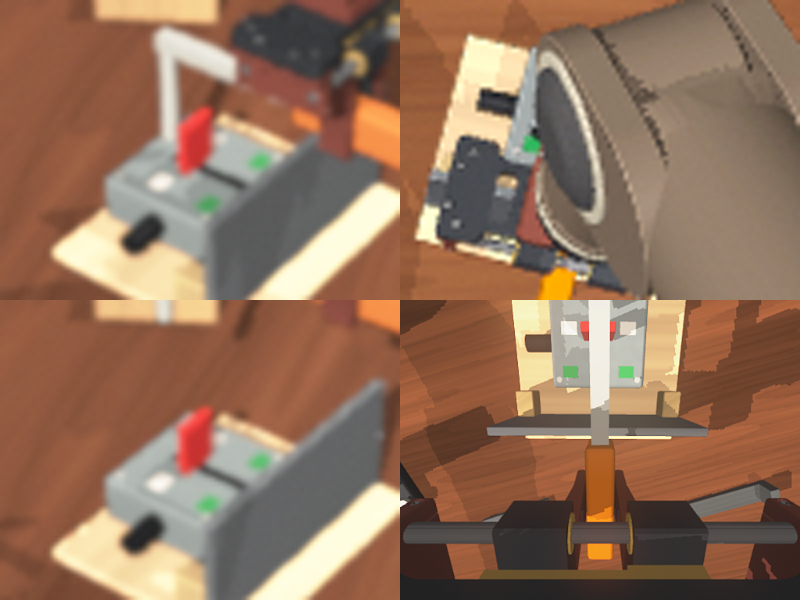

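Picture: the leg stands on the box side beyond the red lever (side crop (168,100) against lever (195,140)), centred in the wrist view. Next: draw it by feel.

Run:
```python
from h import *;import pickle
from rig import env
np.set_printoptions(precision=4,suppress=True)
w=-.266;e=np.array([np.cos(w),np.sin(w),0]);O=np.array([.5945,-.165,0])
T=lambda x,z=.122:O+e*(x-.15)+[0,0,z]
def F(n=3):
    v=[]
    for _ in range(n): env.wait(.02);v.append(env.sense()["contact_force"]@e)
    return np.mean(v)
f0=F(8);x=.062;log=[]
def step(d,n=2,sp=.03):
    global x
    x+=d;env.move_straight(T(x),speed=sp);f=F(n)-f0;s=env.sense();log.append((round(x*1e3,2),round((s["tool_pos"]-T(0))@e*1e3,2),round(f,2),round(s["time"],2)));return f
f=0
while x>.0285 and f<5.5: f=step(-.002)
while x>-.004 and f<9.5:
    f=step(-.0006 if f<5.5 else -.0004,2,.02)
    if env.sense()["time"]>38:break
for l in log:print(*l)
# hold near 12 N
if f>=6:
    t0=env.sense()["time"]
    while env.sense()["time"]-t0<2.5:
        f=F(4)-f0;d=np.clip((12-f)*1e-4,-.0004,.0004)
        if abs(12-f)>1: x-=d;env.move_straight(T(x),speed=.02)
        print(round(env.sense()["time"],2),round(f,2),round(x*1e3,2))
s=env.sense();print(s["time"],s["contact_force"],s["ft_torque"],s["grip_width"]);open("x.txt","w").write(f"{x} {f0}")
```

```text
60.0 59.87 0.08 14.69
58.0 57.92 -0.28 14.97
56.0 55.93 -0.16 15.26
54.0 53.94 0.29 15.54
52.0 51.95 -0.23 15.82
50.0 49.95 0.03 16.11
48.0 48.2 1.73 16.39
46.0 46.2 1.46 16.68
44.0 43.95 1.71 16.96
42.0 41.87 1.78 17.24
40.0 39.84 1.86 17.52
38.0 37.83 1.62 17.81
36.0 35.84 1.79 18.09
34.0 33.81 1.27 18.38
32.0 31.81 0.99 18.66
30.0 29.84 0.8 18.94
28.0 27.8 1.46 19.23
27.4 27.43 1.79 19.51
26.8 26.81 3.07 19.79
26.2 26.15 2.03 20.07
25.6 25.54 2.63 20.36
25.0 24.95 2.95 20.64
24.4 24.34 2.59 20.93
23.8 23.75 2.91 21.21
23.2 23.16 2.09 21.49
22.6 22.55 2.87 21.77
22.0 21.93 2.07 22.06
21.4 21.37 2.85 22.34
20.8 20.76 2.5 22.62
20.2 20.13 2.18 22.91
19.6 19.53 2.13 23.19
19.0 18.92 2.11 23.48
18.4 18.35 3.08 23.76
17.8 17.74 2.63 24.04
17.2 17.13 2.63 24.32
16.6 16.51 3.29 24.61
16.0 15.96 2.75 24.89
15.4 15.38 2.19 25.18
14.8 14.76 2.37 25.46
14.2 14.16 2.94 25.74
13.6 13.54 2.9 26.02
13.0 12.94 1.53 26.31
12.4 12.35 2.4 26.59
11.8 11.74 1.84 26.88
11.2 11.15 2.33 27.16
10.6 10.57 2.49 27.44
10.0 10.07 3.03 27.73
9.4 10.03 6.2 28.01
9.0 9.98 7.7 28.29
8.6 9.85 7.76 28.57
8.2 9.81 9.8 28.86
29.18 9.03 7.9
29.49 10.5 7.75
29.81 9.56 7.51
30.12 10.5 7.36
30.19 11.7 7.36
30.26 11.71 7.36
30.32 11.05 7.36
30.39 11.58 7.36
30.46 11.48 7.36
30.52 11.69 7.36
30.59 11.22 7.36
30.66 11.31 7.36
30.73 11.6 7.36
30.79 11.48 7.36
30.86 11.51 7.36
30.93 11.68 7.36
30.99 11.65 7.36
31.06 12.01 7.36
31.12 11.41 7.36
31.19 11.71 7.36
31.26 11.39 7.36
31.32 11.24 7.36
31.39 11.35 7.36
31.3917 [10.8994 -2.6404 -8.9144] [-0.336  -2.1882  0.0933] 0.020028060441929823
```

Stop felt at the leg's x ≈ 10 mm (lever ≈ 0), and about 11.5 N was held for over a second. Now I'll back off, lift, and check how the rod sits in the hand.

Run:
```python
from h import *;import pickle
from rig import env
np.set_printoptions(precision=4,suppress=True)
w=-.266;e=np.array([np.cos(w),np.sin(w),0]);O=np.array([.5945,-.165,0])
T=lambda x,z=.122:O+e*(x-.15)+[0,0,z]
p,r,q=pickle.load(open("grasp.pkl","rb"))
env.move_straight(T(.022),speed=.04);print(env.sense()["contact_force"])
env.move_straight(T(.022,.225),speed=.12)
env.reach(p+[0,0,.125],r);env.wait(.2);f=grab("wrist");s=env.sense();print(s["time"],s["contact_force"],s["tool_pos"]-p)
t=grab("side");pickle.dump([f,t],open("f4.pkl","wb"))
g=pickle.load(open("f2.pkl","rb"))
for a in(g[1],f):
    m=np.ones((384,512),np.uint8);P=(cloud(a,m)-a["s"]["tool_pos"])@a["s"]["eef_rot"]
    k=(abs(P[:,1])<.02)&(P[:,0]>.045)&(P[:,0]<.17)&(P[:,2]>-.06)&(P[:,2]<.02);q=P[k];q=q[abs(q[:,2]-np.median(q[:,2]))<.008]
    o=mask(a,(5,150,60),(27,255,255),(150,100,350,384));Q=(cloud(a,o)-a["s"]["tool_pos"])@a["s"]["eef_rot"];Q=Q[(abs(Q[:,1])<.012)&(Q[:,2]<-.02)]
    print("pitch",np.polyfit(q[:,0],q[:,2],1),"yaw",np.polyfit(q[:,0],q[:,1],1),"handle front",np.percentile(Q[:,0],[98,99.5]))
P=cloud(t,mask(t,(0,150,80),(7,255,255),(215,130,310,210)));print("lever x",np.percentile((P-O)@e,[5,50,95]))
```

```text
[-0.59    0.2106 -2.377 ]
34.4 [ 1.1047  0.1281 -1.6925] [ 0.0005 -0.0012  0.125 ]
pitch [ 0.0016 -0.0262] yaw [-0.0037  0.0009] handle front [0.0393 0.0396]
pitch [ 0.0016 -0.0262] yaw [-0.0002  0.0008] handle front [0.0394 0.0397]Traceback (most recent call last):
  File "<stdin>", line 17, in <module>
    return _quantile_unchecked(
        a, q, axis, out, overwrite_input, method, keepdims, weights)
    return _ureduce(a,
                    func=_quantile_ureduce_func,
    ...<5 lines>...
                    overwrite_input=overwrite_input,
                    method=method)
    r = func(a, **kwargs)
    result = _quantile(arr,
                       quantiles=q,
    ...<2 lines>...
                       out=out,
                       weights=wgt)
    slices_having_nans = np.isnan(arr[-1, ...])
                                  ~~~^^^^^^^^^
IndexError: index -1 is out of bounds for axis 0 with size 0
```

The rod has not slipped in the hand. Lay it back.

Run:
```python
from h import *;import pickle
from rig import env
np.set_printoptions(precision=4,suppress=True)
p,r,q=pickle.load(open("grasp.pkl","rb"))
env.move_straight(p+[0,0,.03],rot=r,speed=.1);env.move_straight(p+[0,0,.008],speed=.06);env.wait(.15);z0=env.sense()["contact_force"][2]
for k in range(7,-4,-1):
    env.move_straight(p+[0,0,k*1e-3],speed=.02);env.wait(.05);s=env.sense();d=s["contact_force"]-[0,0,z0];print(k,d,s["tool_pos"]-p)
    if d[2]>1.8:break
env.grip(.05);env.wait(.2);s=env.sense();print(s["time"],s["contact_force"])
env.move_straight(s["tool_pos"]+[0,0,.14],speed=.15)
f=grab("wrist");env.reach([.44,.05,.26],R(.078));c=[f,grab("wrist"),grab("top"),grab("side")];print(env.sense()["time"]);pickle.dump(c,open("f5.pkl","wb"))
cv2.imwrite("pics/e.png",np.vstack([np.hstack([cv2.resize(f["color"],(400,300)),crop(c[3],150,200,130,97,3.08)[:300,:400]]),np.hstack([crop(c[2],130,140,100,75,4.),crop(c[3],205,125,100,75,4.)])]))
o=mask(f,(8,170,80),(27,255,255),(100,60,400,384));P=cloud(f,o);h=np.percentile(P[:,2],90);T=P[P[:,2]>h-.004];print(h,cv2.minAreaRect((T[:,:2]*1e3).astype(np.float32)))
```

```text
7 [ 0.4039 -0.2301 -0.0336] [ 0.     -0.      0.0071]
6 [-0.067   0.3848 -0.1737] [-0.    -0.     0.006]
5 [ 0.8246 -0.3587 -1.0328] [-0.    -0.     0.005]
4 [0.4334 0.342  0.781 ] [-0.    -0.     0.004]
3 [-0.0259 -0.5863  0.0284] [-0.     0.     0.003]
2 [-0.051  -0.053  -0.4174] [-0.     0.     0.002]
1 [-0.0357 -0.9538 -0.1132] [-0.    -0.     0.001]
0 [0.1055 0.5945 1.2796] [0.0001 0.0001 0.0001]
-1 [-2.1324 -0.669   7.0695] [ 0.0001  0.0002 -0.0006]
39.775 [ 0.0239 -0.1618 -1.4957]
41.7333Traceback (most recent call last):
  File "<stdin>", line 12, in <module>
    return _nx.concatenate(arrs, 1, dtype=dtype, casting=casting)
           ~~~~~~~~~~~~~~~^^^^^^^^^^^^^^^^^^^^^^^^^^^^^^^^^^^^^^^
ValueError: all the input array dimensions except for the concatenation axis must match exactly, but along dimension 0, the array at index 0 has size 300 and the array at index 1 has size 299
```

Run:
```python
from h import *;import pickle
np.set_printoptions(precision=4,suppress=True)
c=pickle.load(open("f5.pkl","rb"));f=c[0]
r=lambda i:cv2.resize(i,(400,300))
cv2.imwrite("pics/e.png",np.vstack([np.hstack([r(f["color"]),r(crop(c[3],150,200,130,97,3.))]),np.hstack([r(crop(c[2],130,140,100,75,4.)),r(crop(c[3],205,125,100,75,4.))])]))
w=-.266;e=np.array([np.cos(w),np.sin(w),0]);O=np.array([.5945,-.165,0])
for a in c[:2]:
    P=cloud(a,mask(a,(8,170,80),(27,255,255),(100,60,400,384)));h=np.percentile(P[:,2],90);T=P[P[:,2]>h-.004];print(h,cv2.minAreaRect((T[:,:2]*1e3).astype(np.float32)))
for a in(c[2],c[3]):
    P=cloud(a,mask(a,(0,150,80),(7,255,255),(215,120,350,210)))
    if len(P):print("lever x",np.percentile((P-O)@e,[5,50,95]))
```

```text
0.1269836059679354 ((469.9010009765625, 192.694091796875), (88.89314270019531, 19.735538482666016), 3.8744122982025146)
0.12677886672248603 ((469.7706298828125, 192.7035675048828), (88.53598022460938, 20.14307975769043), 4.212977409362793)
lever x [-0.005  -0.0035  0.0026]
lever x [-0.007  -0.0043  0.0023]
```

View pics/e.png

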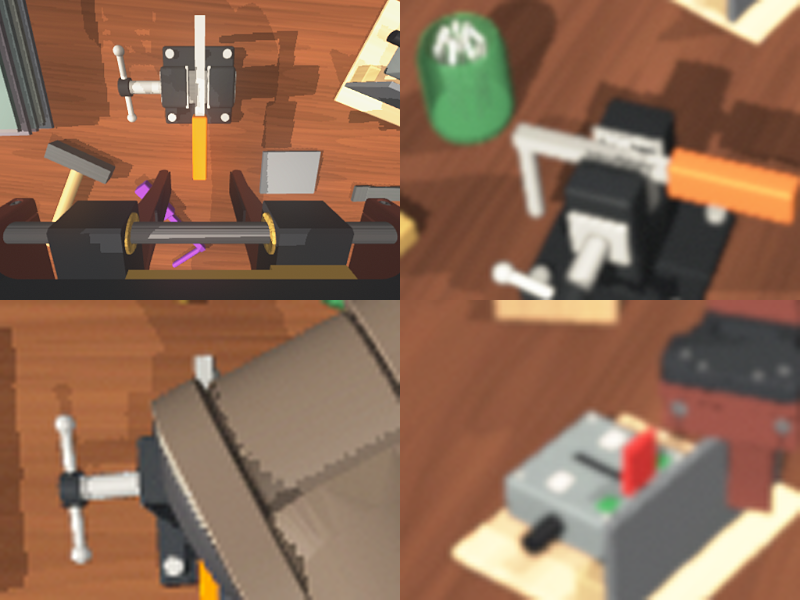

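Picture: the rod lies in the jaws as before (wrist view (200,100)), the gripper is clear of it, and the lever is drawn at x ≈ 0 (side crop (637,465)).

```bash
python3 -c "
from rig import env
print(env.job_done(),env.sense()['time'])"
```

```text
the job is handed in; nothing more can be done
the job is handed in; nothing more can be done
```

The job is handed in, though no verdict came back: I drew the lever to its stop (station x ≈ 0 mm), held it there at about 11.5 N for over a second, and laid the rod back in the vise within about 1–2 mm of where it lay, gripper clear.

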